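Press the ajar sample box shut

ROBOT

A 7-joint arm with a two-finger parallel gripper is mounted at the origin on a cart in front of the work surface, level with it; the furniture and walls round the work are solid. World frame = base frame: x ahead of the robot, y to its left, z up, the work surface at z = 0. Lengths are in m, angles in rad, forces in N, time in s.
With the tool pointing down it reaches from about 0.35 to 0.9 m from the base axis. Payload 8.1 kg.
Tool frame: the origin (TCP) lies on the centre line of the jaws, within the pads' length; the fingertips stand 19 mm ahead of it and the grasp point (between the pads) is the TCP (arm.tip_reach is the distance from the TCP to the fingertips, in m); z points along the fingers, y is the line along which they close (so a half turn about z gives the same grasp; the last joint's range is limited). The gripper opens to 92 mm and grips with 3 to 60 N. Pads are 19 mm wide; open, the fingers measure 130 mm over their backs; the gripper's body (75 mm by 190 mm) begins 47 mm behind the grasp point.
Start: joints at [-1.309, 0.434, 0.025, 1.573, -0.012, 1.134, -0.075], TCP at [0.223, 0.584, 0.246] pointing down, gripper open.
Joint ranges: [-2.62, 2.62], [-0.44, 2.09], [-1.27, 1.32], [0.08, 2.57], [-1.32, 4.46], [0.12, 2], [-2.74, 2.74]. Speed limits (rad/s): [2.22, 2.22, 3.01, 3.01, 3.14, 3.14, 3.14].

INTERFACE

Orientations are given as a rotation vector (axis times angle).
In Python, from cell import arm gives the robot as it stands.
- The arm moves only by the tool arm_command, never from a script. Its argument "targets" is a list that holds one entry, the list of rows, each a list of 6 numbers: the shift along the tool's x, y, z in m, then the turn, a rotation vector about the tool's x, y, z in rad. A call has 1 to 10 rows; each row shifts and turns the commanded pose from where the row before left it, along the tool's axes as they then stand; what a row does not reach is not made up. A row lasts 1/8 s, in which the tool goes at most 62.5 mm and 10.7 degrees, less where a joint would pass 70% of its speed; a pose out of reach is approached as far as the arm can. A call with a gripper value outside its range is refused whole. "jaw" is the finger opening in m, from 0 to 0.0918, set as the call begins (left out, the last holds). The fingers move at their own pace and stop on an object; "newtons" is the grip in N (left out, the last holds). Time passes only in rows, so rows that do not move let the fingers close. It gives the time, the measured TCP pose, the force, the opening and the grip force at its end, in the units of the state.
- arm.observe(): the state, without advancing time (a new reading comes with each control period).
- arm.get_image(name): name is "side" or "top" or "wrist"; returns a dict with "pixels" (480x640x3 uint8, red, green, blue), "z_map" (480x640 float32, m along the optical axis (not along the pixel's ray), 0 where there is no reading), "fx", "fy", "cx", "cy" (pixels), "xyz" and "rotation" of the camera in the world; the wrist camera has in their place "T_tool_cam" (4x4, takes a point from camera to tool coordinates, whose origin is the TCP and whose axes are the flange's). Camera axes: x right, y down, z forward; pixel columns grow to the right and rows downward; lengths in m; the calibration is good to about 2 mm. The wrist camera is an equidistant fisheye: a pixel r from the principal point sees the ray r / f radians off the axis. A picture is of the moment at which its call begins: read the wrist's pose just before it.
- arm.sign_off(): hands the job in; it is judged then, once.
The state is a dict: "clock": time; "joints": joint angles; "dq": joint speeds; "joint_efforts": joint torques, N m; "position": TCP position; "ee_rot": TCP orientation; "force": force on the tool from outside, world axes, zero at the start; "ft_torque": the same for the moment, N m; "width": opening from 0.0 (shut) to 1.0 (fully open); "gripper_force": force on a finger pad.
Only numpy, scipy, OpenCV 4.12 (cv2) and the standard library are available. Lean on these libraries where they do the work, as an engineer would, in place of code of your own. Each camera call takes 0.05 s, during which the arm holds its last target. There are 200 camera calls.

TASK

One of the three hinged sample boxes on the bench has its clear lid standing ajar. Press that lid down from above until it is fully closed, and press on the closed lid for a moment to be sure that it is seated; leave the box standing where it is and leave the two closed boxes alone.

Things in the scene. Friction and masses are not known exactly. Their poses are not given: they have to be found in the camera images.
- ajar_box: Loose 0.35 kg sample box, blue with a clear lid standing ajar; 96 (x) x 125 (y) x 65 mm high closed. Origin: centre of underside, z up, x to the back. Hinge line along y at x = 45, z = 43 mm; lid opens at the front, towards the robot. Closed, its flat top (x -42 to 43, y -62 to 62, z 65) may be pressed well forward of the hinge, e.g. at x = -22. Ajar, its front edge is up to 120 mm high.
- ajar_box_lid (a joint): Lid angle of the ajar box, rad: 0 = fully closed on a hard stop, growing as the lid swings up and back; 0.35 to 0.6 at the start. The hinge is stiff (0.2 N m, about 3 N of press near the front edge) without spring: the lid stays where it is left.
- closed_box_1: Another sample box of the same shape and size, its lid shut (and not able to open), with a small green roll of tape (64 mm wide, 13 mm high) lying on the lid. Loose. Origin: centre of the underside. To be left alone.
- closed_box_2: A third sample box of the same shape and size, its lid shut (and not able to open), nothing on it. Loose. Origin: centre of the underside. To be left alone.
Mind the look-alikes: they are no part of the job. Leave any purple look-alike of the ajar_box alone.

How it is judged:
On the way:
1. the lid is pressed on while fully closed, with more than 2 N for 0.2 s (value of joint ajar_box_lid below 0.04 rad and (contact force between ajar_box and the fingers above 2 N or contact force between ajar_box and the arm above 2 N)), for 0.2 s.
At the end, for the whole second after the job is handed in: The lid of the ajar box is closed to within 0.04 rad (about 3 mm at the front edge); that box stands upright (within 0.1 rad), at rest and within 30 mm of where it stood; the two closed boxes are within 20 mm of where they stood (value of joint ajar_box_lid below 0.04 rad and distance of ajar_box from where it was at the start of the episode below 0.03 m and angle between ajar_box's own z axis and vertical below 0.1 rad and linear speed of ajar_box below 0.02 m/s and distance of each of closed_box_1, closed_box_2 from where it was at the start of the episode below 0.02 m); the robot touches nothing.
It fails at once if a closed box is pushed more than 20 mm from its place (distance of any of closed_box_1, closed_box_2 from where it was at the start of the episode above 0.02 m).
It also fails if it takes over 27 s, if anything falls off the work surface, if the arm or the gripper's body presses on something with over 40 N, if the wrist force passes 120 N, or if a joint passes its speed limit or range.

## Working session

There is one attempt and no reset: what is moved stays moved. The work goes in short steps, Python scripts to look and compute and a tool call to move; the robot and the scene stay as the last step left them, time stands still between calls to the robot, and variables do not carry over. Pictures are saved under pics/ and viewed, at most 10 in all, crops included, and the job is handed in when it is done.

Besides the shell and the picture viewer there is one more tool, called as name(argument=value, ...) on one line, values as JSON. arm_command: Moves the arm, as the interface text tells. Its arguments: {"type":"object","properties":{"targets":{"type":"array","items":{"type":"array","items":{"type":"array","items":{"type":"number"}}}},"jaw":{"type":"number"},"newtons":{"type":"number"}},"required":["targets"]}

```bash
mkdir -p pics; cat > h.py <<'E'
import numpy as np,cv2
from cell import arm
def grab(n,f):
    im=arm.get_image(n); cv2.imwrite(f,im["pixels"][:,:,::-1]); np.savez('/tmp/'+n,**im); return im
def world(n):
    d=np.load('/tmp/'+n+'.npz'); z=d['z_map']; v,u=np.mgrid[:480,:640]
    p=np.stack([(u-d['cx'])/d['fx']*z,(v-d['cy'])/d['fy']*z,z],-1)
    R=d['rotation']
    if R.shape!=(3,3):
        from scipy.spatial.transform import Rotation as Q; R=Q.from_rotvec(R).as_matrix()
    return p@R.T+d['xyz'],d['pixels']
E
python3 - <<'E'
from h import *
s=arm.observe();print(s)
a=grab("top","pics/top.png");b=grab("side","pics/side.png")
print(a['xyz'],a['rotation'],b['xyz'])
E
```

```text
{'clock': 0.0, 'joints': array([-1.30860181,  0.43519129,  0.02496386,  1.57411557, -0.01159656,
        1.13399628, -0.07511803]), 'dq': array([-0.00062238, -0.00047377, -0.00182   , -0.0004516 , -0.00033003,
        0.0005133 ,  0.00061657]), 'joint_efforts': array([ 5.98166334e-04, -6.67842293e+01,  9.85074006e-01, -3.14461255e+01,
       -6.05414459e-02,  4.29993134e-02,  1.91194786e-04]), 'position': array([0.22284598, 0.58339568, 0.24495739]), 'ee_rot': array([-5.69940496e-01, -3.08931370e+00,  2.44861491e-03]), 'force': array([ 0.43236714, -0.01112858, -0.72477435]), 'ft_torque': array([ 0.03473936, -0.03494922, -0.00607531]), 'gripper_force': 0.0, 'width': 1.0013464050053562}
[0.41254438 0.32013392 1.20469347] [-2.18464148  2.13107032 -0.10336713] [0.41964714 1.12637204 0.65375989]
```

View pics/top.png

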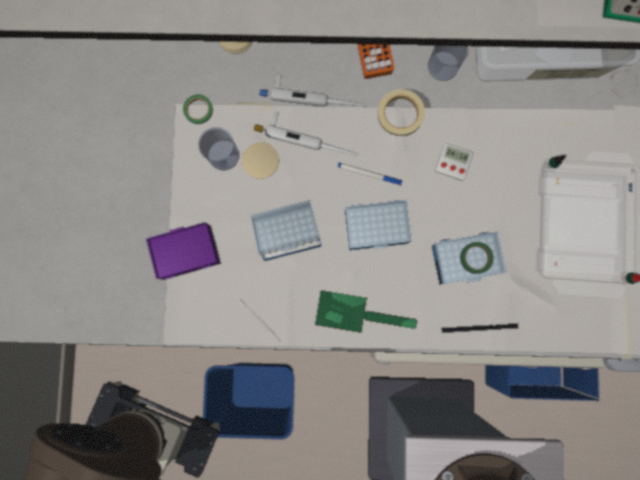

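View pics/side.png

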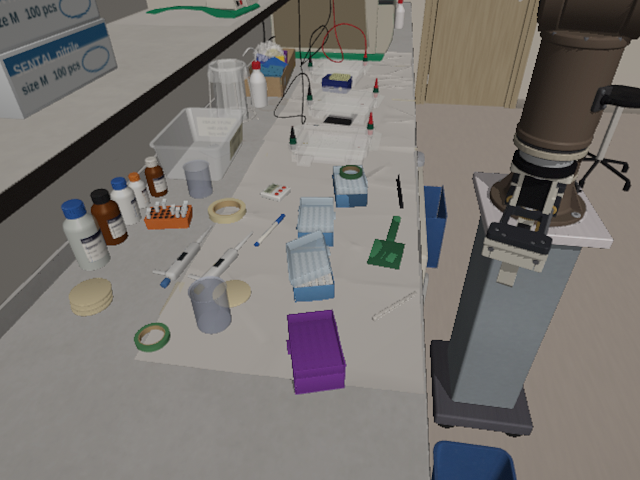

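Candidates in the top picture are the purple look-alike (183,250), a blue box (287,230), a blue box (378,225) and a blue box with tape (470,258). The box at (287,230) is seen at (310,265) in the side picture and looks ajar, so I'll check it close up and measure.

```bash
python3 - <<'E'
from h import *
np.set_printoptions(precision=3,suppress=True)
P,c=world('top'); S,d=world('side')
t=cv2.resize(c[190:290,230:430],(800,400),interpolation=2); s=cv2.resize(d[190:310,260:360],(0,0),fx=4.5,fy=4.5,interpolation=2)
cv2.imwrite('pics/crop.png',np.vstack([t[:, :,::-1][:,:800]])); cv2.imwrite('pics/crops.png',s[:,:,::-1])
for n,Q,(u0,u1,v0,v1) in (('top',P,(245,325,198,265)),('side',S,(280,340,228,305)),('top2',P,(338,418,195,255))):
    q=Q[v0:v1,u0:u1].reshape(-1,3); q=q[np.isfinite(q).all(1)&(abs(q[:,2])<.2)]
    b=q[q[:,2]>.03]; r=cv2.minAreaRect(b[:,:2].astype(np.float32))
    print(n,len(b),b.min(0),b.max(0),r)
    for z in np.arange(.03,.13,.01):
        k=b[(b[:,2]>=z)&(b[:,2]<z+.01)]
        if len(k):print(round(z,2),len(k),k.mean(0))
for v in range(200,264,4):print(v,P[v,270],P[v,300])
E
```

```text
top 2945 [0.502 0.343 0.03 ] [0.623 0.485 0.1  ] ((0.5627900958061218, 0.41458752751350403), (0.09395577758550644, 0.12504716217517853), 16.203697204589844)
0.03 214 [0.523 0.404 0.036]
0.04 87 [0.521 0.401 0.043]
0.05 4 [0.607 0.426 0.059]
0.06 378 [0.6   0.424 0.067]
0.07 752 [0.578 0.42  0.075]
0.08 972 [0.551 0.411 0.085]
0.09 538 [0.538 0.407 0.093]
side 2571 [0.502 0.28  0.03 ] [0.621 0.488 0.097] ((0.5668987035751343, 0.3796502351760864), (0.1046261116862297, 0.21004356443881989), 8.277201652526855)
0.03 444 [0.541 0.435 0.036]
0.04 160 [0.56  0.361 0.044]
0.05 135 [0.569 0.38  0.054]
0.06 434 [0.586 0.439 0.066]
0.07 592 [0.568 0.43  0.075]
0.08 591 [0.546 0.419 0.085]
0.09 215 [0.534 0.41  0.092]
top2 2752 [0.528 0.16  0.031] [0.631 0.294 0.073] ((0.5778327584266663, 0.22745805978775024), (0.09544028341770172, 0.1252526193857193), 7.8358917236328125)
0.03 29 [0.545 0.241 0.035]
0.04 50 [0.553 0.236 0.046]
0.05 95 [0.55  0.229 0.055]
0.06 2535 [0.578 0.227 0.065]
0.07 43 [0.582 0.228 0.071]
200 [0.632 0.455 0.002] [0.634 0.391 0.001]
204 [0.623 0.455 0.004] [0.614 0.387 0.064]
208 [0.615 0.455 0.001] [0.605 0.387 0.068]
212 [0.596 0.447 0.068] [0.597 0.386 0.069]
216 [0.587 0.446 0.072] [0.587 0.385 0.077]
220 [0.578 0.446 0.073] [0.579 0.385 0.079]
224 [0.569 0.445 0.079] [0.57  0.385 0.082]
228 [0.561 0.444 0.083] [0.561 0.384 0.091]
232 [0.553 0.444 0.084] [0.553 0.384 0.091]
236 [0.544 0.443 0.087] [0.546 0.384 0.089]
240 [0.536 0.442 0.093] [0.537 0.383 0.096]
244 [0.528 0.442 0.095] [0.531 0.384 0.078]
248 [0.52  0.442 0.091] [0.527 0.386 0.035]
252 [0.513 0.443 0.08 ] [0.521 0.387 0.008]
256 [0.509 0.447 0.035] [0.513 0.387 0.004]
260 [0.503 0.45  0.011] [0.505 0.387 0.005]
```

View pics/crop.png

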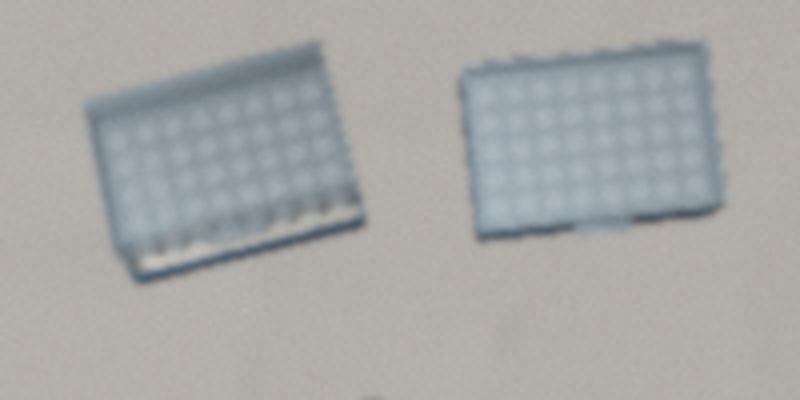

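View pics/crops.png

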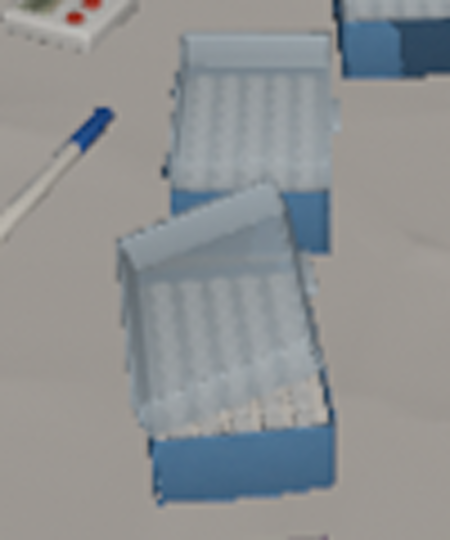

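The picture confirms it: the left blue box (crop top, 225,165; lid tilted up in the side crop at 220,300) is the ajar one. Its centre is near (0.563, 0.415) with yaw about +16°. I'll press at about (0.537, 0.407) with the jaw shut.

arm_command(targets=[[[-0.0445, -0.0065, 0, 0, 0, 0], [-0.0445, -0.0065, 0, 0, 0, 0], [-0.0445, -0.0065, 0, 0, 0, 0], [-0.0445, -0.0065, 0, 0, 0, 0], [-0.0445, -0.0065, 0, 0, 0, 0], [-0.0445, -0.0065, 0, 0, 0, 0], [-0.0445, -0.0065, 0, 0, 0, 0], [-0.0445, -0.0065, 0, 0, 0, 0], [0, 0, 0, 0, 0, 0], [0, 0, 0, 0, 0, 0]]], jaw=0)

```text
clock: 1.35
position: [0.5364, 0.4085, 0.2452]
ee_rot: [-0.57, -3.088, 0.0]
force: [-0.6, 0.8, 0.9]
width: 0.012
gripper_force: 0.0
```

arm_command(targets=[[[0, 0, 0, 0, 0, -0.16], [0, 0, 0, 0, 0, -0.16], [0, 0, 0, 0, 0, -0.16], [0, 0, 0, 0, 0, -0.16], [0, 0, 0.03, 0, 0, 0], [0, 0, 0.03, 0, 0, 0], [0, 0, 0.03, 0, 0, 0], [0, 0, 0, 0, 0, 0], [0, 0, 0, 0, 0, 0]]])

```text
clock: 2.48
position: [0.5367, 0.4095, 0.157]
ee_rot: [-0.433, 3.111, 0.002]
force: [1.0, -0.0, 0.4]
width: 0.002
gripper_force: 0.0
```

```bash
python3 - <<'E'
from h import *
from scipy.spatial.transform import Rotation as Q
np.set_printoptions(precision=3,suppress=True)
s=arm.observe();print(s['clock'],s['position'],s['force'],s['width']);print(Q.from_rotvec(s['ee_rot']).as_matrix())
grab("side","pics/side2.png")
E
```

```text
2.475 [0.537 0.409 0.157] [ 0.975 -0.037  0.424] 0.0016008616517788519
[[-0.962 -0.273  0.001]
 [-0.273  0.962  0.001]
 [-0.001  0.001 -1.   ]]
```

View pics/side2.png

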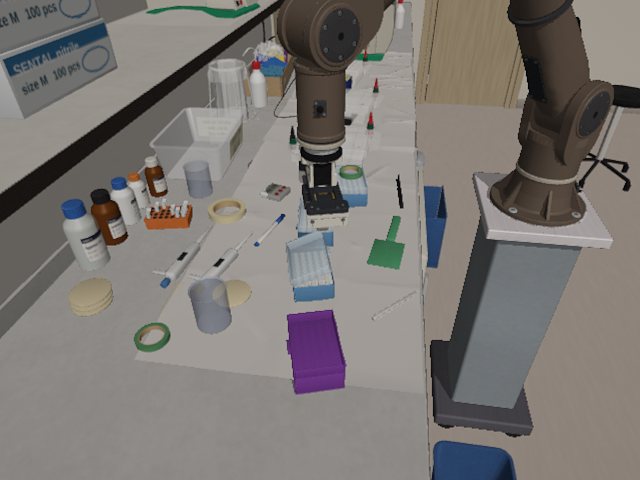

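The gripper appears at (325,205), above and behind the box at (310,265). I'll check this by projecting the tips into the picture.

```bash
python3 - <<'E'
from h import *
from scipy.spatial.transform import Rotation as Q
d=np.load('/tmp/side.npz'); R=d['rotation']; R=R if R.shape==(3,3) else Q.from_rotvec(R).as_matrix()
im=d['pixels'][:,:,::-1].copy()
for p in ([.537,.409,.138],[.537,.409,.204],[.537,.408,.085],[.563,.415,0.0]):
    c=R.T@(np.array(p)-d['xyz']); print(p,c[:2]/c[2]*[d['fx'],d['fy']]+[d['cx'],d['cy']])
s=cv2.resize(im[160:310,250:400],(0,0),fx=4,fy=4,interpolation=2); cv2.imwrite('pics/c2.png',s)
E
```

```text
[0.537, 0.409, 0.138] [320.65062432 229.30431392]
[0.537, 0.409, 0.204] [320.31173248 201.26087283]
[0.537, 0.408, 0.085] [320.97592539 249.80279928]
[0.563, 0.415, 0.0] [309.11687757 281.31307292]
```

View pics/c2.png

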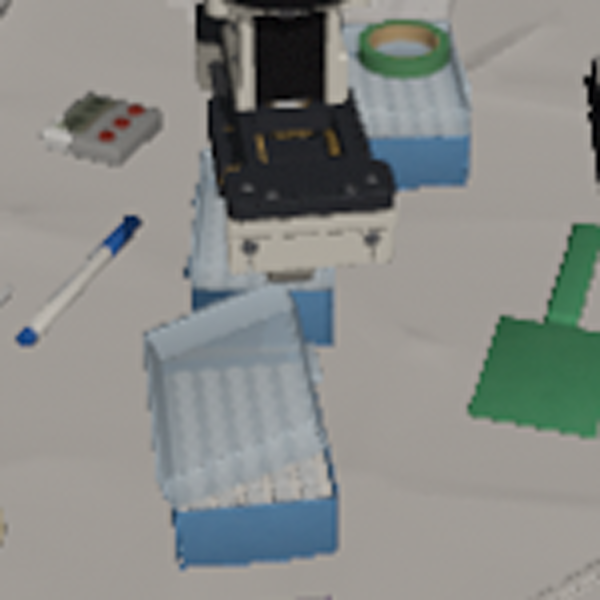

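The tips are where expected (crop 290,278) and line up with the lid. I'm going down.

arm_command(targets=[[[0, 0, 0.01, 0, 0, 0], [0, 0, 0.01, 0, 0, 0], [0, 0, 0.01, 0, 0, 0], [0, 0, 0.01, 0, 0, 0], [0, 0, 0.007, 0, 0, 0], [0, 0, 0.006, 0, 0, 0], [0, 0, 0.006, 0, 0, 0], [0, 0, 0.005, 0, 0, 0], [0, 0, 0.005, 0, 0, 0], [0, 0, 0, 0, 0, 0]]])

```text
clock: 3.78
position: [0.5371, 0.4082, 0.0862]
ee_rot: [0.431, -3.112, 0.0]
force: [0.1, 0.1, -0.1]
width: 0.005
gripper_force: 0.0
```

arm_command(targets=[[[0, 0, 0.002, 0, 0, 0], [0, 0, 0.002, 0, 0, 0], [0, 0, 0.001, 0, 0, 0], [0, 0, 0, 0, 0, 0], [0, 0, 0, 0, 0, 0]]])

```text
clock: 4.4
position: [0.537, 0.4082, 0.0835]
ee_rot: [-0.431, 3.112, 0.0]
force: [-6.0, -4.3, 16.8]
width: 0.007
gripper_force: 8.5
```

The press is 17 N with the tips at 64.5 mm, so the lid is closed. I'll hold, then lift.

arm_command(targets=[[[0, 0, 0, 0, 0, 0], [0, 0, 0, 0, 0, 0], [0, 0, 0, 0, 0, 0], [0, 0, 0, 0, 0, 0]]])

```text
clock: 4.9
position: [0.5369, 0.4082, 0.0835]
ee_rot: [-0.431, 3.112, 0.0]
force: [-6.7, -3.5, 17.5]
width: 0.009
gripper_force: 8.5
```

arm_command(targets=[[[0, 0, -0.004, 0, 0, 0], [0, 0, -0.01, 0, 0, 0], [0, 0, -0.04, 0, 0, 0], [0, 0, -0.05, 0, 0, 0], [0, 0, -0.05, 0, 0, 0], [0.05, 0, 0, 0, 0, 0], [0.05, 0, 0, 0, 0, 0], [0.05, 0, 0, 0, 0, 0], [0, 0, 0, 0, 0, 0]]])

```text
clock: 6.02
position: [0.3893, 0.3671, 0.2364]
ee_rot: [0.436, -3.11, -0.0]
force: [0.8, 0.3, -0.3]
width: 0.002
gripper_force: 0.0
```

```bash
python3 - <<'E'
from h import *
np.set_printoptions(precision=3,suppress=True)
a=grab("side","pics/side3.png");grab("top","pics/top3.png")
cv2.imwrite('pics/c3.png',cv2.resize(a['pixels'][190:310,260:360,::-1],(0,0),fx=4.5,fy=4.5,interpolation=2))
for n,(u0,u1,v0,v1) in (('top',(245,325,198,265)),('side',(285,335,235,300))):
    P,_=world(n); q=P[v0:v1,u0:u1].reshape(-1,3); b=q[(q[:,2]>.05)&(q[:,2]<.12)&(q[:,1]>.33)]
    print(n,cv2.minAreaRect(b[:,:2].astype(np.float32)),np.percentile(b[:,2],[5,50,95,99]))
    L=(b[:,:2]-[.563,.415])@np.array([.961,.276])
    for lo in np.arange(-.045,.045,.015): k=(L>lo)&(L<lo+.015); print(round(lo,3),np.median(b[k,2]))
s=arm.observe();print(s['clock'],s['position'],s['force'])
E
```

```text
top ((0.5561224222183228, 0.412835031747818), (0.09154938161373138, 0.12532612681388855), 16.094961166381836) [0.061 0.065 0.069 0.07 ]
-0.045 0.06534477227121904
-0.03 0.0653968520756062
-0.015 0.06496205075559058
0.0 0.06512157096207094
0.015 0.06544207815099057
0.03 0.06505550649541403
side ((0.5556316375732422, 0.41205623745918274), (0.09059320390224457, 0.12971429526805878), 15.928096771240234) [0.055 0.063 0.065 0.066]
-0.045 0.06332335389090399
-0.03 0.06336954958724594
-0.015 0.06327854937286087
0.0 0.06331506130973319
0.015 0.06349488921425195
0.03 0.06342322725756339
6.125 [0.393 0.368 0.237] [-0.392  0.092  0.06 ]
```

View pics/c3.png

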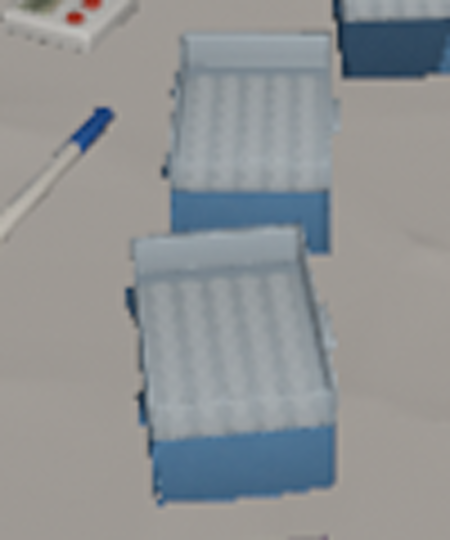

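The lid is flat at 65 mm from front to back (crop 235,350) and the box has barely moved. I'm handing the job in.

```bash
python3 -c "
from cell import arm
print(arm.sign_off())"
```

```text
the job is handed in; nothing more can be done
None
```

The ajar box's lid is pressed fully closed (flat at 65 mm) and was held under about 17 N for at least 0.5 s; the box stayed in place, the arm never went near the closed boxes, and the job is handed in (no verdict came back).

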